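# Set and pin the hold-in guide

### The arm

A 6-joint arm with a two-finger parallel gripper is mounted at the origin on the work surface. World frame = base frame: x ahead of the robot, y to its left, z up, the work surface at z = 0. Lengths are in m, angles in rad, forces in N, time in s.
With the tool pointing down it reaches from about 0.35 to 0.775 m from the base axis. Payload 5.5 kg.
Tool frame: the origin (TCP) lies at the very end of the fingers, on their centre line; the grasp point (between the pads) lies 19 mm behind it; z points along the fingers, y is the line along which they close (so a half turn about z gives the same grasp; the last joint's range is limited). The gripper opens to 85 mm and grips with 20 to 120 N. Pads are 22 mm wide; open, the fingers measure 114 mm over their backs; the gripper's body (76 mm by 85 mm) begins 54 mm behind the grasp point. The pads swing forward as they close: fully open they stand 13 mm farther back than shut.
Start: joints at [-1.293, 0.313, 0.046, 1.304, 0, 1.431], TCP at [0.233, -0.526, 0.231] pointing down, gripper open.
Joint ranges: [-2.76, 2.76], [-0.86, 1.69], [-1.03, 1.26], [-2.2, 2.34], [-1.47, 1.5], [-3.14, 3.14]. Speed limits (rad/s): [2.57, 2.57, 3.14, 3.14, 3.14, 3.14].

### API

Orientations are given as a unit quaternion [w, x, y, z].
In Python, from workcell import get_state, read_camera, calibration, hand_in gives the robot as it stands.
- The arm moves only by the tool drive_tool, never from a script. Its argument "deltas" is a list that holds one entry, the list of rows, each a list of 7 numbers: the closure in counts, from 0 (fully open) to 255 (shut), then the shift along the tool's x, y, z in m, then the turn, a rotation vector about the tool's x, y, z in degrees. A call has 1 to 12 rows; each row is the pose to reach, as a shift and turn from the pose commanded when the call began, along the tool's axes at that moment; what a row does not reach only later rows make up. A row lasts 1/8 s, in which the tool goes at most 62.5 mm and 10.7 degrees, less where a joint would pass 70% of its speed; a pose out of reach is approached as far as the arm can. A call with a gripper value outside its range is refused whole. The fingers move at their own pace and stop on an object; "newtons" is the grip in N (left out, the last holds). Time passes only in rows, so rows that repeat a pose let the fingers close. It gives the time, the measured TCP pose, the force, the opening and the grip force at its end, in the units of the state.
- get_state(): the state, without advancing time (a new reading comes with each control period).
- read_camera(name): name is "scene" or "top" or "wrist"; returns (picture, depth): 384x512x3 uint8, red, green, blue; 384x512 float32, m along the optical axis (not along the pixel's ray), 0 where there is no reading.
- calibration(name): a dict with "mtx" (3x3 intrinsics, pixels), "k1" (the pictures are not rectified: a ray, as slopes to the right and down, at radius r is drawn at 1 + k1 r^2 times it, then the intrinsics apply), "world_from_camera" (4x4, takes a point from camera to world coordinates). Camera axes: x right, y up, looking along -z (the intrinsics and any distortion apply to the point x, -y, -z); pixel columns grow to the right and rows downward; lengths in m; the calibration is good to about 2 mm. A picture is of the moment at which its call begins: read the wrist's pose just before it. calibration takes no time and is no camera call; for the wrist camera it gives the pose at the moment of the call.
- hand_in(): hands the job in; it is judged then, once.
The state is a dict: "clock": time; "joint_pos": joint angles; "qvel": joint speeds; "tau": joint torques, N m; "tcp_pos": TCP position; "orientation": TCP orientation; "wrist_force": force on the tool from outside, world axes, zero at the start; "ft_torque": the same for the moment, N m; "finger_gap": finger opening in m; "grip_force": force on a finger pad.
Only numpy, scipy, OpenCV 4.12 (cv2) and the standard library are available. Lean on these libraries where they do the work, as an engineer would, in place of code of your own. Each camera call takes 0.05 s, during which the arm holds its last target. There are 200 camera calls.

### The job

Set the hold-in guide on the bench for this board: crank the screw in until you feel the shoe come up hard against the board, then ease it back only to the first place where the collar's cross hole lines up with the slanted pin hole, so that the board can just slide. Then take the steel locking pin from the wooden block and push it fully home through both, and let go, leaving the other things on the bench where they are.

Things in the scene. Friction and masses are not known exactly. Their poses are not given: they have to be found in the camera images.
- guide: The hold-in guide, screwed to the bench: plywood base 120 x 200 mm, 15 mm thick, with a grey bearing, a screw with a crank at its -y end, a shoe, a board on edge and a fence. Origin at bench level under the collar's middle; y level along the screw, from crank to board; z up. The screw's axis is 100 mm above the bench
- pin_hole (a point): Centre of the mouth of the pin hole in the bearing's 12 mm thick top plate (52 x 56 mm). Round, 12.5 mm across, 2.5 mm chamfer. z points out of the hole, leaning 30 degrees from vertical, top towards the guide's -x (the robot's side); y as the guide's. The hole's line crosses the screw's axis 42 mm below this mouth
- crank: Steel collar and crank arm, one piece, turning with the screw. Origin on the screw's axis in the collar's middle; y as the guide's. Collar 52 mm across, 4 mm under the plate, with one 15 mm square cross hole right through along z: it lines up with the pin hole twice a turn and takes the pin within about 5 degrees; else the pin stops 16 mm deep. The crank arm points along x, square to the cross hole
- screw: Steel screw, 8 mm lead. Turning it positively about y (clockwise seen from the crank; its top moves to the guide's +x) tightens. Stays where left; 0.15 N m to turn (3 to 5 N at the knob) up to a hard stop when the shoe bears on the board, 1.1 to 1.5 turns from the start. The crank's angle there varies and is felt, not seen; easing back from it, the first lining-up comes 35 to 145 degrees later
- knob (a point): Middle of the crank's round wooden knob sleeve, 18 mm across, 50 mm long, lying level along y and spinning freely on the crank, 40 mm from the screw's axis and 72 mm from the collar's middle (on the crank's x = 40, y = -72 mm). The 8 mm thick crank arm is 32 mm inwards (+y) from here. Axes as the crank's
- shoe_face (a point): Centre of the front face (62 x 50 mm) of the wooden shoe that the screw pushes towards the board, 8 mm a turn; axes as the guide's
- board_face (a point): Point on the face of the board that the shoe comes to; axes as the guide's: the shoe touches when its face is level with this in y. The board is fixed, on edge, 220 mm long, 20 mm thick, its top 115 mm above the bench
- pin: Loose steel locking pin, standing upright in the pin block, its tip 6 mm above the bench. Origin at the middle of its tip, z towards its head. Shank 10 mm across, 46 mm long, chamfered tip; then a plain round head 18 mm across, 36 mm long; 70 to 120 g. Fully home, the head sits on the bearing plate, tip 46 mm deep
- block: Pin block, fixed: wood, 130 x 50 mm, 36 mm high, with two 13 mm holes 30 mm deep, 35 mm either side of its middle along its x. The pin stands in the one at -x, a dowel stub in the one at +x. Origin under its centre
- dowel: loose plain wooden dowel stub, 10 mm across, 55 mm long, standing in the other hole of the pin block; not part of the job
- tin: loose closed steel tin, 72 mm across, 45 mm high; bystander
- screwdriver: loose screwdriver lying down, 190 mm; bystander
- hammer: loose hammer lying down, 270 mm; bystander
- offcut: loose wooden offcut, 90 x 60 x 22 mm; bystander
- wrench: loose steel wrench lying down, 170 mm; bystander
- glue: loose white glue bottle, 60 mm across, 160 mm high; bystander
Mind the look-alikes: they are no part of the job. There is more than one size of the pin; the job needs the smallest.

How it is judged:
By the outcome, as a careful person would: the job done as asked, in the order asked, and still so for the second after the job is handed in, with the robot touching nothing.
It also fails if it takes over 72 s, if anything falls off the work surface, if the arm or the gripper's body presses on something with over 40 N, if the wrist force passes 120 N, or if a joint passes its speed limit or range.

## Working session

There is one attempt and no reset: what is moved stays moved. The work goes in short steps, Python scripts to look and compute and a tool call to move; the robot and the scene stay as the last step left them, time stands still between calls to the robot, and variables do not carry over. Pictures are saved under pics/ and viewed, at most 10 in all, crops included, and the job is handed in when it is done.

Besides the shell and the picture viewer there is one more tool, called after "Emit:" by a JSON object that holds its "op" and its "data". drive_tool: Moves the arm, as the interface text tells. Its arguments: {"type":"object","properties":{"deltas":{"type":"array","items":{"type":"array","items":{"type":"array","items":{"type":"number"}}}},"newtons":{"type":"number"}},"required":["deltas"]}

```bash
mkdir -p pics; ls; python3 - <<'E'
from workcell import *
import cv2,numpy as np,pickle
s=get_state();print(s)
d={}
for n in("scene","top"):
    p,z=read_camera(n);c=calibration(n);d[n]=(p,z,c);print(n,c)
    cv2.imwrite(f"pics/{n}0.png",cv2.resize(p[:,:,::-1],(800,600),interpolation=cv2.INTER_CUBIC))
pickle.dump(d,open("d0.pkl","wb"))
E
```

```text
pics
{'clock': 0.0, 'joint_pos': array([-1.29259166e+00,  3.14002448e-01,  4.49793176e-02,  1.30358147e+00,
        2.73796183e-05,  1.43116182e+00]), 'qvel': array([-0.00232089,  0.00060424,  0.00150863,  0.000588  , -0.00228099,
       -0.00129547]), 'tau': array([-1.52646339e-04, -4.80630434e+01,  2.98531651e+01,  1.94874202e-02,
       -9.04740364e-05, -2.01066001e-06]), 'tcp_pos': array([ 0.23316875, -0.52505305,  0.23040783]), 'orientation': array([-9.02915023e-04,  9.78255169e-01,  2.07403004e-01, -4.89361028e-05]), 'wrist_force': array([-0.20185496, -0.00563226,  0.42343478]), 'ft_torque': array([-0.01207254,  0.0118291 , -0.00169256]), 'grip_force': 0.0, 'finger_gap': 0.08587328377631354}
scene {'mtx': array([[374.89595115,   0.        , 261.76058611],
       [  0.        , 374.89595115, 188.2623497 ],
       [  0.        ,   0.        ,   1.        ]]), 'k1': -0.07587995491085835, 'world_from_camera': array([[-0.82050048, -0.41479145,  0.39335354,  0.91115665],
       [ 0.57152846, -0.60918366,  0.54977312,  0.50182365],
       [ 0.01158336,  0.67590186,  0.73690061,  0.73497488],
       [ 0.        ,  0.        ,  0.        ,  1.        ]])}
top {'mtx': array([[459.54753688,   0.        , 250.38563488],
       [  0.        , 459.54753688, 182.17850611],
       [  0.        ,   0.        ,   1.        ]]), 'k1': -0.16821606973885483, 'world_from_camera': array([[-0.01438697,  0.99622888, -0.08556304,  0.47886976],
       [-0.99985927, -0.01507207, -0.00736634,  0.0169615 ],
       [-0.00862817,  0.08544502,  0.99630553,  1.33025426],
       [ 0.        ,  0.        ,  0.        ,  1.        ]])}
```

View pics/scene0.png

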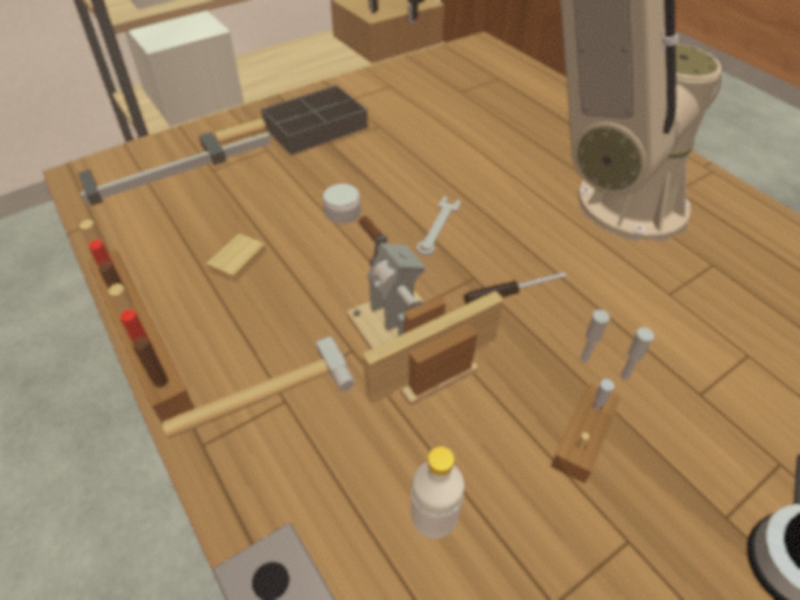

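View pics/top0.png

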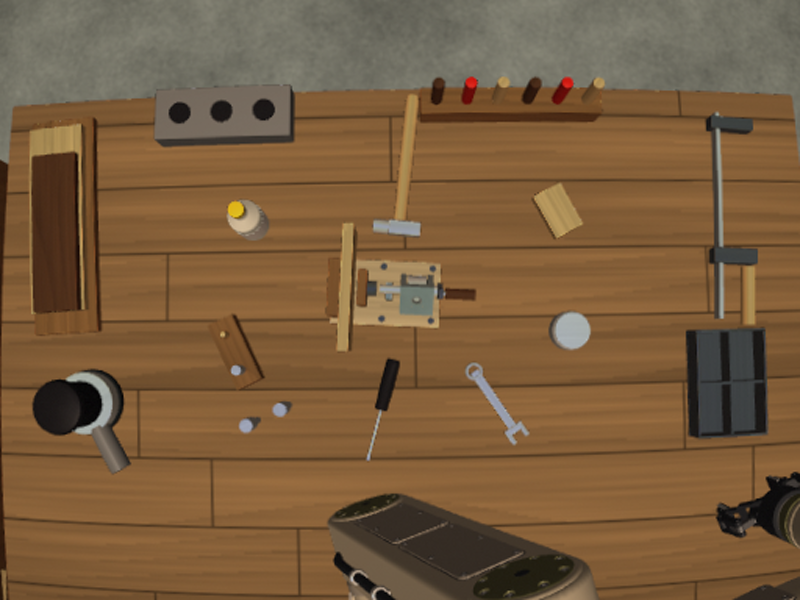

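The pin candidates, in the 800x600 views, are:
- The pin in the block: top (236,370), scene (603,390).
- Two bigger free-standing look-alikes: top (247,425) and (280,409), scene (597,325) and (640,345).

The dowel is at top (223,335). The guide is at top (400,293), with its crank to the right (world -y). Next I'll measure using depth and take a close crop.

```bash
cat > h.py <<'E'
import numpy as np,cv2
def rays(c,uv):
    k=np.array([c["k1"],0,0,0,0.]);p=cv2.undistortPoints(np.array(uv,float).reshape(-1,1,2),c["mtx"],k)[:,0]
    return np.c_[p[:,0],-p[:,1],-np.ones(len(p))]
def cloud(z,c):
    v,u=np.mgrid[:z.shape[0],:z.shape[1]];r=rays(c,np.c_[u.ravel(),v.ravel()])
    T=c["world_from_camera"];P=(r*z.reshape(-1,1))@T[:3,:3].T+T[:3,3]
    P[z.ravel()==0]=np.nan
    return P.reshape(z.shape+(3,))
def onplane(c,uv,h):
    T=c["world_from_camera"];d=rays(c,uv)@T[:3,:3].T
    return T[:3,3]+d*((h-T[2,3])/d[:,2])[:,None]
def proj(c,P):
    T=np.linalg.inv(c["world_from_camera"]);q=np.atleast_2d(P)@T[:3,:3].T+T[:3,3]
    x=q[:,0]/-q[:,2];y=-q[:,1]/-q[:,2];s=1+c["k1"]*(x*x+y*y)
    return np.c_[x*s,y*s]@c["mtx"][:2,:2].T+c["mtx"][:2,2]
E
python3 - <<'E'
from h import *;import pickle
d=pickle.load(open("d0.pkl","rb"))
p,z,c=d["top"];P=cloud(z,c)
def reg(u0,u1,v0,v1,h0,h1):
    u0,u1,v0,v1=[int(a/1.5625) for a in(u0,u1,v0,v1)]
    Q=P[v0:v1,u0:u1].reshape(-1,3);return Q[(Q[:,2]>h0)&(Q[:,2]<h1)]
B=reg(325,365,215,360,.105,.125);print("board",len(B),cv2.minAreaRect(B[:,:2].astype(np.float32)),np.median(B[:,2]))
for n,r in dict(pin=(222,250,355,385),dow=(213,233,325,345),l1=(235,260,412,435),l2=(268,292,398,420)).items():
    Q=reg(*r,.04,.2);print(n,len(Q),Q.min(0),Q.max(0),np.median(Q,0))
Q=reg(395,440,268,320,.125,.155);print("plate",len(Q),np.median(Q,0),cv2.minAreaRect(Q[:,:2].astype(np.float32)),np.percentile(Q[:,2],[5,50,95]))
A=np.c_[Q[:,:2]-Q[:,:2].mean(0),np.ones(len(Q))];print(np.linalg.lstsq(A,Q[:,2],rcond=None)[0])
Q=reg(446,480,280,310,.03,.2);print("knob",len(Q),Q.min(0),Q.max(0),np.median(Q,0))
a=cv2.resize(p[145:240,195:315],(480,380),interpolation=cv2.INTER_CUBIC)
q=d["scene"][0]
b=cv2.resize(q[140:220,215:285],(320,366),interpolation=cv2.INTER_CUBIC);e=cv2.resize(q[190:310,340:430],(320,427),interpolation=cv2.INTER_CUBIC)[:234]
f=cv2.resize(p[190:290,120:250],(480,220),interpolation=cv2.INTER_CUBIC)
im=np.zeros((600,800,3),np.uint8);im[:380,:480]=a;im[380:,:480]=f;im[:366,480:]=b;im[366:,480:]=e
cv2.imwrite("pics/c1.png",im[:,:,::-1])
E
```

```text
board 698 ((0.5821351408958435, 0.10360322147607803), (0.21717017889022827, 0.060013722628355026), 1.5818341970443726) 0.11423607378791123
pin 60 [0.4160699  0.28600359 0.04005361] [0.46660847 0.32950128 0.09390082] [0.44269261 0.29672328 0.08369986]
dow 19 [0.49229038 0.32073044 0.04009308] [0.52065956 0.34638009 0.06331324] [0.50606713 0.32767345 0.05599984]
l1 87 [0.33637088 0.26732163 0.06186058] [0.35735096 0.29003376 0.11457769] [0.34796668 0.27573948 0.10513956]
l2 79 [0.36305579 0.2095208  0.05577293] [0.3856406  0.22990855 0.11267817] [0.37525087 0.21705114 0.10625832]
plate 393 [ 0.56007429 -0.01697078  0.13787964] ((0.5584978461265564, -0.01597134955227375), (0.05507881939411163, 0.05275954678654671), 89.03401947021484) [0.12610139 0.13787964 0.1483972 ]
[ 0.4109693  -0.03221939  0.13739601]
knob 137 [ 0.55545694 -0.11285602  0.13932435] [ 0.57225206 -0.06321421  0.15339136] [ 0.56354213 -0.08710838  0.14564545]
```

View pics/c1.png

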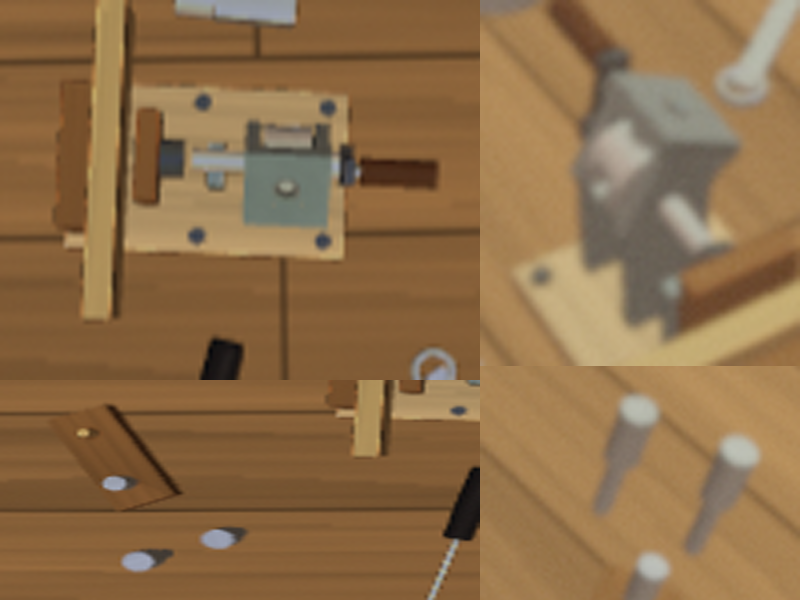

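The block pin is visibly the smallest: its head top is at about 0.088 m, while the look-alikes' head tops are at about 0.106–0.11 m. The plate tilts square to the pin hole, and the knob stands at the top of its circle. Next I'll work out the first approach.

```bash
cat >> h.py <<'E'
from scipy.spatial.transform import Rotation as R
def rot(s): q=np.array(s["orientation"]);return R.from_quat(q[[1,2,3,0]])
def delta(s,p,Rt,p0=None):
    "shift (m) and rotvec (deg) in tool axes"
    R0=rot(s);return np.round(R0.inv().apply(np.array(p)-s["tcp_pos"]),4),np.round((R0.inv()*Rt).as_rotvec(degrees=True),2)
def tool(tiltx=0,tilty=0,yaw=0):
    "closing along guide x, tool x = guide y; tilts about tool x / y, deg"
    return R.from_euler('z',yaw,degrees=True)*R.from_matrix(np.array([[0,1,0],[1,0,0],[0,0,-1.]]))*R.from_euler('x',tiltx,degrees=True)*R.from_euler('y',tilty,degrees=True)
E
python3 - <<'E'
from h import *;import pickle
from workcell import *
d=pickle.load(open("d0.pkl","rb"));c=d["top"][2]
b=onplane(c,[(348/1.5625,224/1.5625),(343/1.5625,350/1.5625)],.115);v=b[0]-b[1];print(b,"yaw",np.degrees(np.arctan2(v[1],v[0])))
k=onplane(c,[(195+358/4,145+172/4),(195+437/4,145+174/4)],.14);v=k[0]-k[1];print(k,"yaw",np.degrees(np.arctan2(-v[0],v[1])))
print("hole",onplane(c,[(266.9,191.6)],.1364))
e=onplane(c,[(195+347/4,145+95/4),(195+342/4,145+260/4),(195+135/4,145+87/4)],.015);print("base",e)
v=e[0]-e[1];print(np.degrees(np.arctan2(v[1],v[0])));v=e[2]-e[0];print(np.degrees(np.arctan2(-v[0],v[1])))
s=get_state();W=calibration("wrist");r=rot(s).inv()
print("wristcam in tool",r.apply(W["world_from_camera"][:3,3]-s["tcp_pos"]),(r.as_matrix()@W["world_from_camera"][:3,:3]).round(2),W["mtx"][0,0])
T=tool(0,0);print(T.as_matrix().round(2)); T=tool(0,20);print(T.as_matrix().round(2));T=tool(-30,0);print(T.as_matrix().round(2))
print(delta(s,[.5635,-.10,.23],tool(0,20)))
E
```

```text
[[0.68876032 0.09858108 0.115     ]
 [0.47362912 0.10904823 0.115     ]] yaw -2.7855133120770406
[[ 0.56457243 -0.06263023  0.14      ]
 [ 0.56247551 -0.11404144  0.14      ]] yaw -2.335645370315886
hole [[ 0.55613752 -0.01683916  0.1364    ]]
base [[ 0.62928108 -0.06422229  0.015     ]
 [ 0.51066677 -0.05828671  0.015     ]
 [ 0.63741921  0.08843115  0.015     ]]
-2.8647531110336475
-3.051614164897733
wristcam in tool [ 0.07435546 -0.00046751 -0.14335958] [[-0.    0.96  0.29]
 [ 1.    0.   -0.  ]
 [-0.    0.29 -0.96]] 289.34426167187576
[[ 0.  1.  0.]
 [ 1.  0.  0.]
 [ 0.  0. -1.]]
[[ 0.    1.    0.  ]
 [ 0.94  0.    0.34]
 [ 0.34  0.   -0.94]]
[[ 0.    0.87  0.5 ]
 [ 1.    0.    0.  ]
 [ 0.    0.5  -0.87]]
(array([ 0.4744, -0.2545,  0.001 ]), array([ 11.45,  17.66, -65.37]))
```

The guide's yaw is about -2.8°. I'll move above the knob, tilted 20° away from the bearing, and look from there.

Emit:
{"op": "drive_tool", "data": {"deltas": [[[100, 0.474, -0.254, 0, 11.5, 17.6, -68], [100, 0.474, -0.254, 0, 11.5, 17.6, -68], [100, 0.474, -0.254, 0, 11.5, 17.6, -68], [100, 0.474, -0.254, 0, 11.5, 17.6, -68], [100, 0.474, -0.254, 0, 11.5, 17.6, -68], [100, 0.474, -0.254, 0, 11.5, 17.6, -68], [100, 0.474, -0.254, 0, 11.5, 17.6, -68], [100, 0.474, -0.254, 0, 11.5, 17.6, -68], [100, 0.474, -0.254, 0, 11.5, 17.6, -68], [100, 0.474, -0.254, 0, 11.5, 17.6, -68], [100, 0.474, -0.254, 0, 11.5, 17.6, -68], [100, 0.474, -0.254, 0, 11.5, 17.6, -68]]]}}

```text
clock: 1.6
tcp_pos: [0.5629, -0.1022, 0.2312]
orientation: [-0.122, 0.681, 0.712, 0.121]
wrist_force: [-0.4, 1.6, -0.1]
finger_gap: 0.0517
grip_force: 0.0
```

```bash
python3 - <<'E'
from h import *;import pickle
from workcell import *
s=get_state();print(s["clock"],s["tcp_pos"],rot(s).as_matrix().round(3),s["finger_gap"],s["qvel"].round(3),s["joint_pos"].round(2))
c=calibration("wrist");p,z=read_camera("wrist");pickle.dump((p,z,c),open("w1.pkl","wb"))
cv2.imwrite("pics/w1.png",cv2.resize(p[:,:,::-1],(800,600),interpolation=cv2.INTER_CUBIC))
E
```

```text
1.6 [ 0.56290358 -0.10219515  0.2311743 ] [[-0.043  0.999 -0.009]
 [ 0.94   0.043  0.339]
 [ 0.339  0.007 -0.941]] 0.05170998350533403 [-0.005 -0.003  0.002 -0.     0.002  0.   ] [-0.48  0.42  0.15  1.47  0.3   1.02]
```

View pics/w1.png

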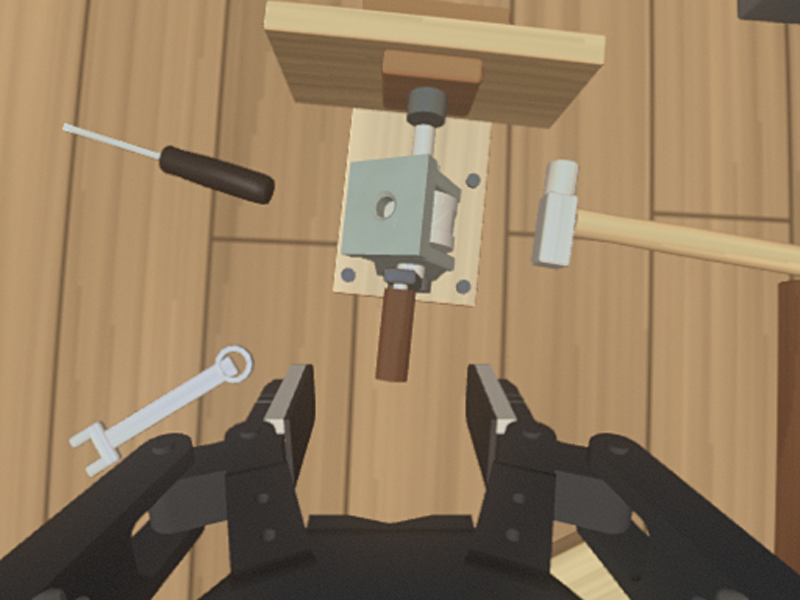

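The wrist view shows the hole mouth at (386,206), the knob from (398,288) to (393,380) and the screw at (424,140). All of them are clear of the fingers.

```bash
python3 - <<'E'
from h import *;import pickle
p,z,c=pickle.load(open("w1.pkl","rb"));f=1.5625;P=cloud(z,c)
print("hole",onplane(c,[(386/f,206/f)],.1364))
print("screw",onplane(c,[(424/f,140/f)],.106),P[int(140/f),int(424/f)])
k=onplane(c,[(398.5/f,292/f),(392.5/f,380/f)],.14);print("knob",k);v=k[0]-k[1];print(np.degrees(np.arctan2(-v[0],v[1])))
for vv in(310,340,365):
    r=P[int(vv/f),int(375/f):int(420/f)];r=r[r[:,2]>.12];i=r[:,2].argmax();print("knobrow",r.min(0),r.max(0),r[i])
b=onplane(c,[(265/f,3/f),(605/f,37/f)],.115);print(b);v=b[1]-b[0];print("yaw",np.degrees(np.arctan2(v[1],v[0])))
b=onplane(c,[(334/f,291/f),(474/f,306/f)],.015);print(b);v=b[1]-b[0];print("yaw",np.degrees(np.arctan2(v[1],v[0])))
Q=P[int(170/f):int(245/f),int(355/f):int(420/f)].reshape(-1,3);Q=Q[(Q[:,2]>.12)]
n=np.linalg.svd(Q-np.median(Q,0),full_matrices=0)[2][2];print("plate",np.median(Q,0),n)
# plate height at hole
h=onplane(c,[(386/f,206/f)],.1364)[0];print((np.median(Q,0)-h)@n)
E
```

```text
hole [[ 0.5576157  -0.01461403  0.1364    ]]
screw [[0.57985769 0.03751692 0.106     ]] [0.57939057 0.03760448 0.10724334]
knob [[ 0.56670624 -0.0636897   0.14      ]
 [ 0.56543017 -0.11245104  0.14      ]]
-1.4990641770810773
knobrow [ 0.55843781 -0.0738464   0.1431473 ] [ 0.57471144 -0.07311476  0.15008999] [ 0.56766105 -0.073601    0.15008999]
knobrow [ 0.55744424 -0.09006616  0.14419716] [ 0.57360322 -0.08934798  0.15004006] [ 0.56831935 -0.08937984  0.15004006]
knobrow [ 0.55633019 -0.10371502  0.14281885] [ 0.57337606 -0.10271929  0.15049887] [ 0.56389437 -0.10276651  0.15049887]
[[0.47415186 0.11973504 0.115     ]
 [0.69311331 0.10779444 0.115     ]]
yaw -3.1214135492724013
[[ 0.5158234  -0.05690538  0.015     ]
 [ 0.63301241 -0.06440178  0.015     ]]
yaw -3.6601371589932925
plate [ 0.55741399 -0.0137368   0.13743754] [-0.51564499  0.03668849  0.85601647]
0.0010243452891597667
```

```bash
cat >> h.py <<'E'
C=np.array([.578,-.0155,.100]);YG=-3.
xg=np.array([np.cos(np.radians(YG)),np.sin(np.radians(YG)),0]);yg=np.array([-xg[1],xg[0],0]);zg=np.array([0,0,1.])
def knobpt(th,gy=-.080,r=.040): t=np.radians(th);return C+gy*yg+r*(np.cos(t)*xg-np.sin(t)*zg)
E
python3 - <<'E'
from h import *
from workcell import *
s=get_state();T=tool(0,20,YG);zt=T.as_matrix()[:,2];print(T.as_matrix().round(3))
for dz in(.03,0): print(delta(s,knobpt(-101.5)+.019*zt+[0,0,dz],T))
E
```

```text
[[ 0.049  0.999  0.018]
 [ 0.938 -0.052  0.342]
 [ 0.342  0.    -0.94 ]]
(array([-0.0142,  0.0033,  0.0798]), array([-1.5 ,  0.2 ,  5.28]))
(array([-0.0243,  0.0031,  0.1081]), array([-1.5 ,  0.2 ,  5.28]))
```

Emit:
{"op": "drive_tool", "data": {"deltas": [[[100, -0.014, 0.003, 0.08, -1.5, 0.2, 5.3], [100, -0.014, 0.003, 0.08, -1.5, 0.2, 5.3], [100, -0.024, 0.003, 0.108, -1.5, 0.2, 5.3], [100, -0.024, 0.003, 0.108, -1.5, 0.2, 5.3], [255, -0.024, 0.003, 0.108, -1.5, 0.2, 5.3], [255, -0.024, 0.003, 0.108, -1.5, 0.2, 5.3], [255, -0.024, 0.003, 0.108, -1.5, 0.2, 5.3], [255, -0.024, 0.003, 0.108, -1.5, 0.2, 5.3], [255, -0.024, 0.003, 0.108, -1.5, 0.2, 5.3]]], "newtons": 40}}

```text
clock: 2.78
tcp_pos: [0.5672, -0.0879, 0.1228]
orientation: [-0.118, 0.714, 0.679, 0.126]
wrist_force: [-2.4, -5.1, 5.1]
finger_gap: 0.0162
grip_force: 39.2
```

```bash
cat > st.py <<'E'
from h import *
from workcell import *
s=get_state();zt=rot(s).as_matrix()[:,2];G=s["tcp_pos"]-.019*zt
d=G-C;a,b,z=d@xg,d@yg,d[2]
print("t",round(s["clock"],2),"guide xyz",np.round([a*1e3,b*1e3,z*1e3],1),"r",round(np.hypot(a,z)*1e3,1),"th",round(np.degrees(np.arctan2(-z,a)),1),"F",s["wrist_force"].round(1),"gap",s["finger_gap"].round(4),s["grip_force"])
t=np.arctan2(-z,a);F=s["wrist_force"];tg=-np.sin(t)*xg-np.cos(t)*zg;rd=np.cos(t)*xg-np.sin(t)*zg
print("Ftan",round(F@tg,1),"Frad",round(F@rd,1),"Fy",round(F@yg,1))
R0=rot(s)
import sys
for th in sys.argv[1:]:
    print(th,np.round(R0.inv().apply(knobpt(float(th))-G),4))
E
python3 st.py -90 -75 -60 -45 -30 -15 0 15 30 45 60
```

```text
Traceback (most recent call last):
  File "st.py", line 5, in <module>
    print("t",round(s["clock"],2),"guide xyz",np.round([a*1e3,b*1e3,z*1e3],1),"r",round(np.hypot(a,z)*1e3,1),"th",round(np.degrees(np.arctan2(-z,a)),1),"F",s["wrist_force"].round(1),"gap",s["finger_gap"].round(4),s["grip_force"])
                                                                                                                                                                                            ^^^^^^^^^^^^^^^^^^^^^
AttributeError: 'float' object has no attribute 'round'
```

```bash
sed -i 's/s\["finger_gap"\].round(4)/round(s["finger_gap"],4)/; /^R0=/,$d' st.py; cat >> st.py <<'E'
import sys
if len(sys.argv)>1:  # th0 step n : shifts from commanded circle point th0
    a0,st,n=map(float,sys.argv[1:4]);T=tool(0,20,YG).inv()
    for i in range(1,int(n)+1): print(a0+st*i,np.round(T.apply(knobpt(a0+st*i)-knobpt(a0)),3).tolist())
E
python3 st.py -101.5 15 12
```

```text
t 2.77 guide xyz [ -7.  -79.4  40.7] r 41.3 th -99.8 F [-2.4 -5.1  5.1] gap 0.0162 39.180368185043335
Ftan -1.3 Frad 5.4 Fy -5.2
-86.5 [0.0, 0.01, -0.001]
-71.5 [-0.0, 0.021, 0.001]
-56.5 [-0.002, 0.03, 0.005]
-41.5 [-0.004, 0.038, 0.012]
-26.5 [-0.007, 0.044, 0.02]
-11.5 [-0.011, 0.047, 0.029]
3.5 [-0.014, 0.048, 0.039]
18.5 [-0.018, 0.046, 0.049]
33.5 [-0.021, 0.041, 0.058]
48.5 [-0.024, 0.034, 0.065]
63.5 [-0.026, 0.026, 0.07]
78.5 [-0.027, 0.016, 0.074]
```

Emit:
{"op": "drive_tool", "data": {"deltas": [[[255, 0, 0.01, -0.001, 0, 0, 0], [255, 0, 0.021, 0.001, 0, 0, 0], [255, -0.002, 0.03, 0.005, 0, 0, 0], [255, -0.004, 0.038, 0.012, 0, 0, 0], [255, -0.007, 0.044, 0.02, 0, 0, 0], [255, -0.011, 0.047, 0.029, 0, 0, 0], [255, -0.011, 0.047, 0.029, 0, 0, 0]]]}}

```text
clock: 3.65
tcp_pos: [0.6121, -0.0903, 0.089]
orientation: [-0.121, 0.714, 0.678, 0.124]
wrist_force: [-2.3, -3.8, -4.1]
finger_gap: 0.0163
grip_force: 39.0
```

```bash
python3 st.py -11.5 15 12
```

```text
t 3.65 guide xyz [ 38.  -79.4   6.8] r 38.6 th -10.2 F [-2.3 -3.8 -4.1] gap 0.0163 38.97856593132019
Ftan 3.7 Frad -2.8 Fy -4.0
3.5 [-0.004, 0.001, 0.01]
18.5 [-0.007, -0.001, 0.019]
33.5 [-0.01, -0.006, 0.028]
48.5 [-0.013, -0.013, 0.036]
63.5 [-0.015, -0.021, 0.041]
78.5 [-0.016, -0.031, 0.044]
93.5 [-0.016, -0.042, 0.045]
108.5 [-0.016, -0.052, 0.043]
123.5 [-0.014, -0.061, 0.039]
138.5 [-0.012, -0.069, 0.032]
153.5 [-0.009, -0.075, 0.024]
168.5 [-0.005, -0.078, 0.015]
```

Emit:
{"op": "drive_tool", "data": {"deltas": [[[255, -0.004, 0.001, 0.01, 0, 0, 0], [255, -0.007, -0.001, 0.019, 0, 0, 0], [255, -0.01, -0.006, 0.028, 0, 0, 0], [255, -0.013, -0.013, 0.036, 0, 0, 0], [255, -0.015, -0.021, 0.041, 0, 0, 0], [255, -0.016, -0.031, 0.044, 0, 0, 0], [255, -0.016, -0.042, 0.045, 0, 0, 0], [255, -0.016, -0.042, 0.045, 0, 0, 0]]]}}

```text
clock: 4.65
tcp_pos: [0.5714, -0.088, 0.0432]
orientation: [-0.119, 0.714, 0.678, 0.126]
wrist_force: [-0.8, -4.7, 2.6]
finger_gap: 0.0165
grip_force: 39.7
```

```bash
python3 st.py 93.5 15 12
```

```text
t 4.65 guide xyz [ -2.8 -79.2 -39. ] r 39.1 th 94.0 F [-0.8 -4.7  2.6] gap 0.0165 39.68359351158142
Ftan 0.7 Frad -2.5 Fy -4.8
108.5 [0.001, -0.01, -0.002]
123.5 [0.002, -0.02, -0.006]
138.5 [0.005, -0.028, -0.013]
153.5 [0.008, -0.033, -0.021]
168.5 [0.011, -0.037, -0.03]
183.5 [0.014, -0.037, -0.04]
198.5 [0.018, -0.035, -0.049]
213.5 [0.021, -0.031, -0.058]
228.5 [0.024, -0.024, -0.066]
243.5 [0.026, -0.015, -0.071]
258.5 [0.027, -0.006, -0.074]
273.5 [0.027, 0.005, -0.075]
```

Emit:
{"op": "drive_tool", "data": {"deltas": [[[255, 0.001, -0.01, -0.002, 0, 0, 0], [255, 0.002, -0.02, -0.006, 0, 0, 0], [255, 0.005, -0.028, -0.013, 0, 0, 0], [255, 0.008, -0.033, -0.021, 0, 0, 0], [255, 0.011, -0.037, -0.03, 0, 0, 0], [255, 0.014, -0.037, -0.04, 0, 0, 0], [255, 0.018, -0.035, -0.049, 0, 0, 0], [255, 0.021, -0.031, -0.058, 0, 0, 0], [255, 0.024, -0.024, -0.066, 0, 0, 0], [255, 0.026, -0.015, -0.071, 0, 0, 0], [255, 0.027, -0.006, -0.074, 0, 0, 0], [255, 0.027, -0.006, -0.074, 0, 0, 0]]]}}

```text
clock: 6.15
tcp_pos: [0.5657, -0.0878, 0.1226]
orientation: [-0.119, 0.714, 0.678, 0.125]
wrist_force: [-2.3, -6.3, 6.2]
finger_gap: 0.0163
grip_force: 40.3
```

```bash
python3 st.py 258.5 7 12
```

```text
t 6.15 guide xyz [ -8.5 -79.3  40.4] r 41.3 th -101.9 F [-2.3 -6.3  6.2] gap 0.0163 40.25193929672241
Ftan -0.7 Frad 6.5 Fy -6.4
265.5 [0.0, 0.005, -0.001]
272.5 [0.0, 0.01, -0.001]
279.5 [0.0, 0.015, -0.0]
286.5 [-0.0, 0.019, 0.001]
293.5 [-0.001, 0.024, 0.002]
300.5 [-0.002, 0.028, 0.004]
307.5 [-0.003, 0.032, 0.007]
314.5 [-0.004, 0.036, 0.01]
321.5 [-0.005, 0.039, 0.013]
328.5 [-0.006, 0.042, 0.017]
335.5 [-0.008, 0.044, 0.021]
342.5 [-0.009, 0.046, 0.026]
```

Emit:
{"op": "drive_tool", "data": {"deltas": [[[255, 0, 0.01, -0.001, 0, 0, 0], [255, 0, 0.019, 0.001, 0, 0, 0], [255, -0.001, 0.024, 0.002, 0, 0, 0], [255, -0.001, 0.024, 0.002, 0, 0, 0]]]}}

```text
clock: 6.65
tcp_pos: [0.5896, -0.0891, 0.1195]
orientation: [-0.119, 0.714, 0.678, 0.125]
wrist_force: [0.7, -5.6, 2.1]
finger_gap: 0.0162
grip_force: 39.8
```

```bash
python3 st.py 293.5 7 3
```

```text
t 6.65 guide xyz [ 15.5 -79.3  37.4] r 40.5 th -67.5 F [ 0.7 -5.6  2.1] gap 0.0162 39.829559326171875
Ftan 0.1 Frad 2.3 Fy -5.5
300.5 [-0.001, 0.004, 0.002]
307.5 [-0.002, 0.008, 0.005]
314.5 [-0.003, 0.012, 0.008]
```

Emit:
{"op": "drive_tool", "data": {"deltas": [[[255, -0.001, 0.004, 0.002, 0, 0, 0], [255, -0.002, 0.008, 0.005, 0, 0, 0], [255, -0.003, 0.012, 0.008, 0, 0, 0]]]}}

```text
clock: 7.02
tcp_pos: [0.6012, -0.0897, 0.1113]
orientation: [-0.12, 0.714, 0.678, 0.125]
wrist_force: [-3.0, -6.8, 3.0]
finger_gap: 0.0161
grip_force: 39.9
```

```bash
python3 st.py 314.5 7 3
```

```text
t 7.03 guide xyz [ 27.1 -79.4  29.1] r 39.8 th -47.1 F [-3.  -6.8  3. ] gap 0.0161 39.911556243896484
Ftan -3.9 Frad 0.4 Fy -6.9
321.5 [-0.001, 0.003, 0.003]
328.5 [-0.003, 0.006, 0.007]
335.5 [-0.004, 0.008, 0.011]
```

Emit:
{"op": "drive_tool", "data": {"deltas": [[[255, -0.001, 0.003, 0.003, 0, 0, 0], [255, -0.003, 0.006, 0.007, 0, 0, 0], [255, -0.004, 0.008, 0.011, 0, 0, 0]]]}}

```text
clock: 7.4
tcp_pos: [0.6091, -0.0901, 0.0994]
orientation: [-0.12, 0.714, 0.678, 0.125]
wrist_force: [-1.5, -5.6, 3.6]
finger_gap: 0.0167
grip_force: 39.9
```

```bash
python3 st.py 335.5 7 3
```

```text
t 7.4 guide xyz [ 35.  -79.4  17.2] r 39.0 th -26.2 F [-1.5 -5.6  3.6] gap 0.0167 39.92693245410919
Ftan -3.8 Frad 0.5 Fy -5.6
342.5 [-0.002, 0.002, 0.004]
349.5 [-0.003, 0.003, 0.009]
356.5 [-0.005, 0.004, 0.013]
```

Emit:
{"op": "drive_tool", "data": {"deltas": [[[255, -0.002, 0.002, 0.004, 0, 0, 0], [255, -0.003, 0.003, 0.009, 0, 0, 0], [255, -0.005, 0.004, 0.013, 0, 0, 0]]]}}

```text
clock: 7.78
tcp_pos: [0.6125, -0.0903, 0.0853]
orientation: [-0.12, 0.714, 0.678, 0.125]
wrist_force: [-4.5, -5.0, 3.6]
finger_gap: 0.0167
grip_force: 39.9
```

```bash
python3 st.py 356.5 7 12
```

```text
t 7.78 guide xyz [ 38.4 -79.4   3.2] r 38.5 th -4.7 F [-4.5 -5.   3.6] gap 0.0167 39.938934445381165
Ftan -4.0 Frad -3.9 Fy -5.2
363.5 [-0.002, -0.0, 0.005]
370.5 [-0.003, -0.001, 0.009]
377.5 [-0.005, -0.002, 0.014]
384.5 [-0.007, -0.004, 0.018]
391.5 [-0.008, -0.006, 0.022]
398.5 [-0.009, -0.009, 0.026]
405.5 [-0.011, -0.012, 0.029]
412.5 [-0.012, -0.016, 0.032]
419.5 [-0.013, -0.02, 0.035]
426.5 [-0.013, -0.024, 0.037]
433.5 [-0.014, -0.029, 0.038]
440.5 [-0.014, -0.033, 0.039]
```

Emit:
{"op": "drive_tool", "data": {"deltas": [[[255, -0.002, 0, 0.005, 0, 0, 0], [255, -0.003, -0.001, 0.009, 0, 0, 0]]]}}

```text
clock: 8.02
tcp_pos: [0.6118, -0.0902, 0.0759]
orientation: [-0.12, 0.714, 0.678, 0.125]
wrist_force: [-2.6, -6.4, 4.5]
finger_gap: 0.016
grip_force: 40.0
```

Emit:
{"op": "drive_tool", "data": {"deltas": [[[255, -0.002, -0.001, 0.005, 0, 0, 0], [255, -0.004, -0.003, 0.009, 0, 0, 0]]]}}

```text
clock: 8.28
tcp_pos: [0.6088, -0.0901, 0.0664]
orientation: [-0.12, 0.714, 0.678, 0.126]
wrist_force: [-3.0, -3.5, 5.1]
finger_gap: 0.0163
grip_force: 40.1
```

```bash
python3 st.py 384.5 7 12
```

```text
t 8.28 guide xyz [ 34.7 -79.4 -15.8] r 38.1 th 24.5 F [-3.  -3.5  5.1] gap 0.0163 40.06956875324249
Ftan -3.5 Frad -4.6 Fy -3.7
391.5 [-0.001, -0.002, 0.004]
398.5 [-0.003, -0.005, 0.008]
405.5 [-0.004, -0.008, 0.011]
412.5 [-0.005, -0.012, 0.014]
419.5 [-0.006, -0.016, 0.017]
426.5 [-0.007, -0.02, 0.019]
433.5 [-0.007, -0.025, 0.02]
440.5 [-0.008, -0.03, 0.021]
447.5 [-0.008, -0.035, 0.022]
454.5 [-0.008, -0.04, 0.022]
461.5 [-0.008, -0.044, 0.021]
468.5 [-0.007, -0.049, 0.02]
```

Emit:
{"op": "drive_tool", "data": {"deltas": [[[255, -0.001, -0.002, 0.004, 0, 0, 0], [255, -0.003, -0.005, 0.008, 0, 0, 0]]]}}

```text
clock: 8.52
tcp_pos: [0.6062, -0.0897, 0.0601]
orientation: [-0.119, 0.714, 0.678, 0.128]
wrist_force: [-0.2, -2.3, 25.1]
finger_gap: 0.0162
grip_force: 41.6
```

```bash
python3 st.py 398.5 7 6
```

```text
t 8.53 guide xyz [ 31.9 -79.2 -22. ] r 38.8 th 34.6 F [-0.2 -2.3 25.1] gap 0.0162 41.570608019828796
Ftan -20.6 Frad -14.3 Fy -2.3
405.5 [-0.001, -0.003, 0.003]
412.5 [-0.002, -0.007, 0.006]
419.5 [-0.003, -0.011, 0.009]
426.5 [-0.004, -0.015, 0.011]
433.5 [-0.005, -0.02, 0.013]
440.5 [-0.005, -0.025, 0.014]
```

Tangential force jumped from 4 to 21 N. I'll push a little more to confirm the stop is hard.

Emit:
{"op": "drive_tool", "data": {"deltas": [[[255, -0.001, -0.0015, 0.0025, 0, 0, 0], [255, -0.001, -0.0015, 0.0025, 0, 0, 0]]]}}

```text
clock: 8.78
tcp_pos: [0.6063, -0.0898, 0.0602]
orientation: [-0.117, 0.713, 0.679, 0.13]
wrist_force: [-0.6, -1.9, 24.0]
finger_gap: 0.0161
grip_force: 41.7
```

```bash
python3 st.py 402 -8 9
```

```text
t 8.78 guide xyz [ 32.  -79.2 -22. ] r 38.8 th 34.5 F [-0.6 -1.9 24. ] gap 0.0161 41.73865556716919
Ftan -19.5 Frad -14.0 Fy -2.0
394.0 [0.002, 0.003, -0.004]
386.0 [0.003, 0.006, -0.009]
378.0 [0.005, 0.008, -0.014]
370.0 [0.007, 0.01, -0.019]
362.0 [0.009, 0.01, -0.024]
354.0 [0.011, 0.01, -0.029]
346.0 [0.012, 0.009, -0.034]
338.0 [0.014, 0.007, -0.039]
330.0 [0.016, 0.005, -0.044]
```

The stop is hard at crank angle ≈ 34.5° (394.5° on my count), so the first line-up easing back is at 330°. I'll ease back to just short of it and check.

Emit:
{"op": "drive_tool", "data": {"deltas": [[[255, 0.002, 0.003, -0.004, 0, 0, 0], [255, 0.003, 0.006, -0.009, 0, 0, 0], [255, 0.005, 0.008, -0.014, 0, 0, 0], [255, 0.007, 0.01, -0.019, 0, 0, 0], [255, 0.009, 0.01, -0.024, 0, 0, 0], [255, 0.011, 0.01, -0.029, 0, 0, 0], [255, 0.012, 0.009, -0.034, 0, 0, 0], [255, 0.014, 0.007, -0.039, 0, 0, 0], [255, 0.014, 0.007, -0.039, 0, 0, 0]]]}}

```text
clock: 9.9
tcp_pos: [0.6101, -0.0903, 0.0967]
orientation: [-0.119, 0.714, 0.679, 0.126]
wrist_force: [-1.1, -1.6, -1.8]
finger_gap: 0.0163
grip_force: 39.4
```

```bash
sed -i 's/^C=.*/C=np.array([.5764,-.0155,.101])/' h.py; python3 st.py 338 -2 6
```

```text
Traceback (most recent call last):
  File "st.py", line 1, in <module>
    from h import *
  File "h.py", line 26, in <module>
    xg=np.array([np.cos(np.radians(YG)),np.sin(np.radians(YG)),0]);yg=np.array([-xg[1],xg[0],0]);zg=np.array([0,0,1.])
                                   ^^
NameError: name 'YG' is not defined
```

```bash
sed -i 's/^C=.*/C=np.array([.5764,-.0155,.101]);YG=-3./' h.py; python3 st.py 338 -2 5; python3 - <<'E'
from h import *;import pickle
from workcell import *
c=calibration("wrist");p,z=read_camera("wrist");pickle.dump((p,z,c),open("w2.pkl","wb"))
uv=proj(c,[C-.021*xg+.0364*zg])[0];print(uv)
u,v=uv.astype(int)
cv2.imwrite("pics/w2.png",cv2.resize(p[max(0,v-60):v+90,max(0,u-80):u+120,::-1],(800,600),interpolation=cv2.INTER_CUBIC))
E
```

```text
t 9.9 guide xyz [ 37.6 -79.4  13.6] r 40.0 th -19.9 F [-1.1 -1.6 -1.8] gap 0.0163 39.440115094184875
Ftan 1.3 Frad -1.6 Fy -1.6
336.0 [0.0, -0.001, -0.001]
334.0 [0.001, -0.001, -0.002]
332.0 [0.001, -0.002, -0.004]
330.0 [0.002, -0.002, -0.005]
328.0 [0.002, -0.003, -0.006]
[112.32144357  85.34017419]
```

View pics/w2.png

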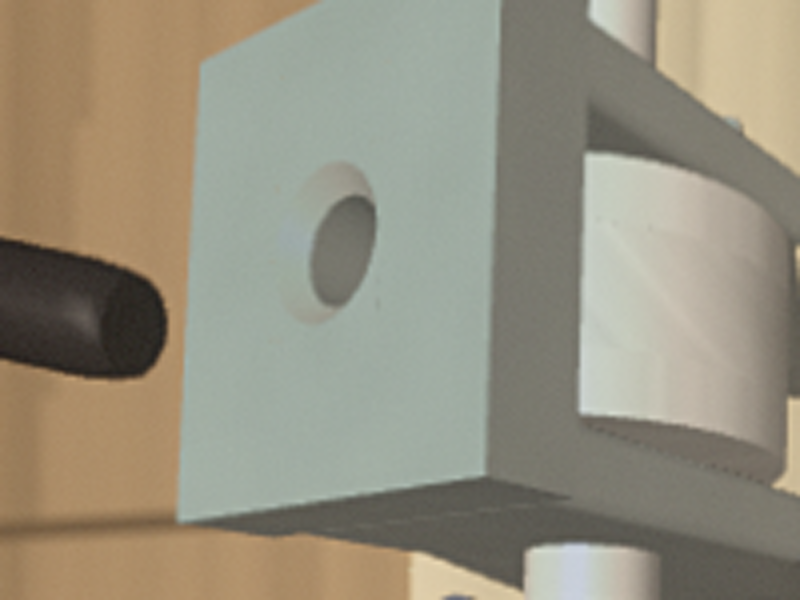

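The hole mouth is at crop (333,243). Measured angle is -19.9°, so there are about 10° left to -30°.

Emit:
{"op": "drive_tool", "data": {"deltas": [[[255, 0.001, -0.001, -0.002, 0, 0, 0], [255, 0.0015, -0.002, -0.004, 0, 0, 0], [255, 0.002, -0.003, -0.006, 0, 0, 0], [255, 0.002, -0.003, -0.006, 0, 0, 0]]]}}

```text
clock: 10.45
tcp_pos: [0.6072, -0.0902, 0.1028]
orientation: [-0.12, 0.714, 0.679, 0.126]
wrist_force: [1.1, 0.0, -2.3]
finger_gap: 0.0161
grip_force: 39.4
```

```bash
python3 st.py
```

```text
t 10.45 guide xyz [ 34.7 -79.5  19.7] r 39.9 th -29.5 F [ 1.1  0.  -2.3] gap 0.0161 39.40001606941223
Ftan 2.5 Frad -0.1 Fy 0.1
```

Emit:
{"op": "drive_tool", "data": {"deltas": [[[100, 0, 0, 0, 0, 0, 0], [100, 0, 0, 0, 0, 0, 0], [100, 0, 0, 0, 0, 0, 0], [100, 0, 0, -0.04, 0, 0, 0], [100, 0, 0, -0.09, 0, 0, 0], [100, 0, 0, -0.14, 0, 0, 0], [100, 0, 0, -0.14, 0, 0, 0], [100, 0, 0, -0.14, 0, 0, 0]]]}}

```text
clock: 11.45
tcp_pos: [0.6045, -0.1384, 0.2336]
orientation: [-0.12, 0.714, 0.678, 0.126]
wrist_force: [-0.0, -0.0, -0.5]
finger_gap: 0.052
grip_force: 0.0
```

```bash
python3 - <<'E'
from h import *;import pickle
from workcell import *
s=get_state();c=calibration("wrist");p,z=read_camera("wrist");pickle.dump((p,z,c),open("w3.pkl","wb"))
pred=proj(c,np.array([knobpt(-30,-.047),knobpt(-30,-.097)]));h=proj(c,[C-.021*xg+.0364*zg]);print(pred,h,s["tcp_pos"])
m=p.copy()
for q in np.r_[pred,h]: cv2.drawMarker(m,tuple(int(round(a)) for a in q),(255,0,0),cv2.MARKER_CROSS,5,1)
u,v=h[0].astype(int);u0=max(0,u-80);v0=max(0,v-60);print(u0,v0)
cv2.imwrite("pics/w3.png",cv2.resize(m[v0:v0+150,u0:u0+200,::-1],(800,600),interpolation=cv2.INTER_CUBIC))
E
```

```text
[[249.74214054 151.0679808 ]
 [249.71161593 203.66733934]] [[188.44460871  96.34279987]] [ 0.60446946 -0.13844136  0.23360938]
108 36
```

View pics/w3.png

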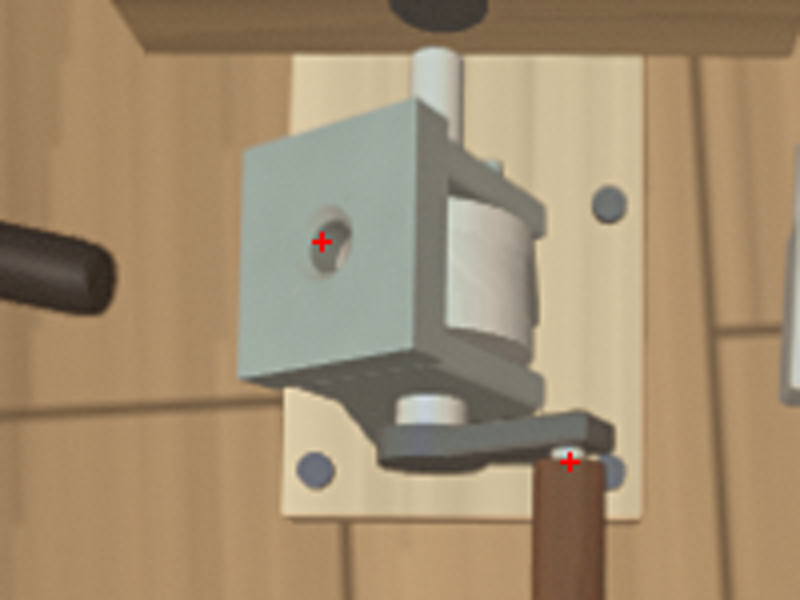

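```bash
cat >> h.py <<'E'
def tri(cs,uvs):
    A=np.zeros((3,3));b=np.zeros(3)
    for c,uv in zip(cs,uvs):
        T=c["world_from_camera"];d=T[:3,:3]@rays(c,[uv])[0];d/=np.linalg.norm(d);M=np.eye(3)-np.outer(d,d);A+=M;b+=M@T[:3,3]
    return np.linalg.solve(A,b)
E
python3 - <<'E'
from h import *;import pickle
from workcell import *
w=[pickle.load(open(f"w{i}.pkl","rb")) for i in(1,2,3)];f=1.5625
H=tri([a[2] for a in w],[(386/f,206/f),(115.3,85.75),(190.25,96.5)]);print("hole",H,"pred",C-.021*xg+.0364*zg)
P=cloud(w[2][1],w[2][2])[158:195,232:268].reshape(-1,3);P=P[(P[:,2]>.09)&(P[:,2]<.15)]
d=P-C;a=d@xg;print("knob x range",a.min()*1e3,a.max()*1e3,"top z",np.percentile(d[:,2],[50,98])*1e3)
s=get_state()
for p in([.47,.0,.26],[.443,.285,.21]): print(delta(s,p,tool(0,0,YG)))
E
```

```text
hole [ 0.55755199 -0.01543885  0.1393343 ] pred [ 0.55542878 -0.01440094  0.1374    ]
knob x range 26.36745455207716 43.428619028867836 top z [26.30133592 28.64780994]
(array([ 0.1323, -0.1409,  0.0196]), array([ -0.09, -20.05,   0.09]))
(array([ 0.3813, -0.1823,  0.1638]), array([ -0.09, -20.05,   0.09]))
```

Emit:
{"op": "drive_tool", "data": {"deltas": [[[100, 0.381, -0.182, 0.164, 0, -20, 0], [100, 0.381, -0.182, 0.164, 0, -20, 0], [100, 0.381, -0.182, 0.164, 0, -20, 0], [100, 0.381, -0.182, 0.164, 0, -20, 0], [100, 0.381, -0.182, 0.164, 0, -20, 0], [100, 0.381, -0.182, 0.164, 0, -20, 0], [100, 0.381, -0.182, 0.164, 0, -20, 0], [100, 0.381, -0.182, 0.164, 0, -20, 0], [100, 0.381, -0.182, 0.164, 0, -20, 0], [100, 0.381, -0.182, 0.164, 0, -20, 0], [100, 0.381, -0.182, 0.164, 0, -20, 0]]]}}

```text
clock: 12.88
tcp_pos: [0.4445, 0.283, 0.21]
orientation: [0.0, 0.726, 0.688, -0.0]
wrist_force: [0.2, 0.2, 0.4]
finger_gap: 0.0521
grip_force: 0.0
```

```bash
python3 - <<'E'
from h import *;import pickle
from workcell import *
s=get_state();c=calibration("wrist");p,z=read_camera("wrist");pickle.dump((p,z,c),open("w4.pkl","wb"))
print(s["tcp_pos"],rot(s).as_matrix().round(3),s["joint_pos"].round(2))
P=cloud(z,c);m=((P[:,:,2]>.082)&(P[:,:,2]<.125)).astype(np.uint8)
n,l,st,ce=cv2.connectedComponentsWithStats(m)
for i in range(1,n):
    if st[i,4]>40:
        Q=P[l==i];print(st[i],Q.mean(0).round(4),np.percentile(Q[:,2],95).round(4),onplane(c,[ce[i]],.088).round(4))
cv2.imwrite("pics/w4.png",cv2.resize(p[:,:,::-1],(800,600),interpolation=cv2.INTER_CUBIC))
E
```

```text
[0.44448864 0.28301951 0.21004942] [[ 0.053  0.999  0.   ]
 [ 0.999 -0.053 -0.   ]
 [-0.     0.    -1.   ]] [ 0.41  0.23 -0.12  1.22 -0.    2.04]
[492 142  20  55 763] [0.6854 0.2852 0.0917] 0.1008 [[0.6888 0.2843 0.088 ]]
[237 157  19  20 297] [0.442  0.3012 0.0886] 0.09 [[0.442 0.301 0.088]]
[129 181  34  33 780] [0.3497 0.2816 0.1037] 0.1092 [[0.3434 0.2767 0.088 ]]
[174 235  11   9  48] [0.3714 0.2314 0.0906] 0.0984 [[0.3706 0.2301 0.088 ]]
[449 316  45  34 539] [0.682  0.1093 0.1018] 0.116 [[0.6951 0.0954 0.088 ]]
[283 318  26  20 302] [0.4868 0.1214 0.0912] 0.1004 [[0.4873 0.1184 0.088 ]]
[405 328  11  16  55] [0.6056 0.1146 0.1082] 0.1157 [[0.6186 0.0945 0.088 ]]
[354 333  34  41 710] [0.5569 0.1028 0.1169] 0.1244 [[0.5701 0.0717 0.088 ]]
[370 373  20  11 112] [0.5783 0.0522 0.1064] 0.1245 [[0.588  0.0296 0.088 ]]
```

View pics/w4.png

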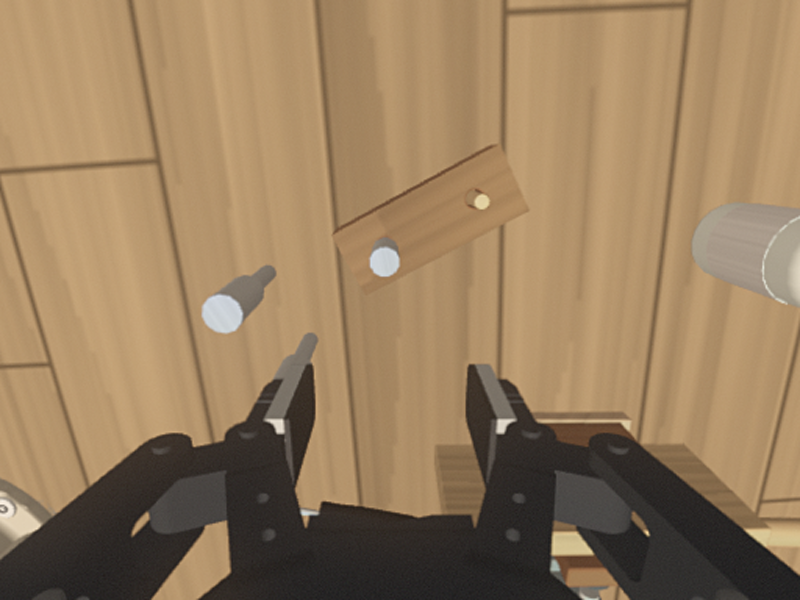

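The pin is at (384,262), i.e. world (0.442, 0.301), and is the smallest of the three. The dowel is at (481,201). The fingers have room, so I'll grasp the pin.

Emit:
{"op": "drive_tool", "data": {"deltas": [[[100, 0.018, -0.0035, 0.06, 0, 0, 0], [100, 0.018, -0.0035, 0.1, 0, 0, 0], [100, 0.018, -0.0035, 0.135, 0, 0, 0], [100, 0.018, -0.0035, 0.151, 0, 0, 0], [100, 0.018, -0.0035, 0.151, 0, 0, 0], [255, 0.018, -0.0035, 0.151, 0, 0, 0], [255, 0.018, -0.0035, 0.151, 0, 0, 0], [255, 0.018, -0.0035, 0.151, 0, 0, 0], [255, 0.018, -0.0035, 0.151, 0, 0, 0], [255, 0.018, -0.0035, 0.151, 0, 0, 0]]], "newtons": 50}}

```text
clock: 14.18
tcp_pos: [0.4424, 0.3032, 0.0608]
orientation: [0.001, 0.725, 0.689, 0.002]
wrist_force: [-0.6, -0.8, 6.3]
finger_gap: 0.0164
grip_force: 48.7
```

Emit:
{"op": "drive_tool", "data": {"deltas": [[[255, 0, 0, -0.02, 0, 0, 0], [255, 0, 0, -0.05, 0, 0, 0], [255, 0, 0, -0.1, 0, 0, 0], [255, 0, 0, -0.15, 0, 0, 0], [255, 0, 0, -0.17, 0, 0, 0], [255, 0, 0, -0.17, 0, 0, 0]]]}}

```text
clock: 14.92
tcp_pos: [0.4422, 0.3031, 0.2311]
orientation: [0.001, 0.725, 0.689, 0.002]
wrist_force: [-0.2, 0.1, -0.4]
finger_gap: 0.0162
grip_force: 49.1
```

```bash
python3 - <<'E'
from h import *
from workcell import *
s=get_state();print(s["tcp_pos"],s["wrist_force"],s["finger_gap"],s["joint_pos"].round(2))
H=(np.array([.5572,-.0152,.1385])+C-.021*xg+.0364*zg)/2
T=tool(-30,0,YG);zt=T.as_matrix()[:,2];print(H,T.as_matrix().round(3))
# tip 46+26=72 mm beyond grasp point
for off in(.06,.015): print(off,H-zt*(off+.072)+.019*zt,delta(s,H-zt*(off+.072)+.019*zt,T))
E
```

```text
[0.44216292 0.30314783 0.23106944] [-0.16343572  0.11518673 -0.40366568] 0.016215302856246634 [ 0.45  0.23 -0.06  1.27 -0.    2.07]
[ 0.55631439 -0.01480047  0.13795   ] [[ 0.052  0.865  0.499]
 [ 0.999 -0.045 -0.026]
 [ 0.     0.5   -0.866]]
0.06 [ 0.49989182 -0.01184349  0.23581087] (array([-0.3117,  0.0736, -0.0051]), array([-29.78,  -0.15,   0.07]))
0.015 [ 0.52236099 -0.01302105  0.19683973] (array([-0.3118,  0.0959,  0.0339]), array([-29.78,  -0.15,   0.07]))
```

Emit:
{"op": "drive_tool", "data": {"deltas": [[[255, -0.06, 0.014, -0.01, 0, 0, 0], [255, -0.12, 0.028, -0.01, -10, 0, 0], [255, -0.18, 0.042, -0.01, -20, 0, 0], [255, -0.24, 0.056, -0.007, -29.8, 0, 0], [255, -0.29, 0.07, -0.005, -29.8, 0, 0], [255, -0.312, 0.0735, -0.005, -29.8, 0, 0], [255, -0.312, 0.0735, -0.005, -29.8, 0, 0], [255, -0.312, 0.0735, -0.005, -29.8, 0, 0]]]}}

```text
clock: 15.92
tcp_pos: [0.498, -0.0122, 0.2328]
orientation: [0.185, 0.701, 0.666, 0.177]
wrist_force: [0.1, -0.7, -0.3]
finger_gap: 0.0167
grip_force: 49.2
```

```bash
python3 - <<'E'
from h import *;import pickle
from workcell import *
s=get_state();c=calibration("wrist");p,z=read_camera("wrist");pickle.dump((p,z,c,s),open("w5.pkl","wb"))
zt=rot(s).as_matrix()[:,2];print(s["tcp_pos"],rot(s).as_matrix().round(3),s["joint_pos"].round(2),s["finger_gap"])
a=proj(c,[s["tcp_pos"],s["tcp_pos"]+.055*zt,s["tcp_pos"]+.115*zt]);print(a)
u,v=a[1].astype(int);u0=max(0,min(u-80,312));v0=max(0,min(v-75,234));print(u0,v0)
cv2.imwrite("pics/w5.png",cv2.resize(p[v0:v0+150,u0:u0+200,::-1],(800,600),interpolation=cv2.INTER_CUBIC))
E
```

```text
[ 0.4980071  -0.01219928  0.23281167] [[ 0.051  0.868  0.495]
 [ 0.999 -0.044 -0.024]
 [ 0.001  0.495 -0.869]] [-0.24 -0.24 -0.67  0.63  0.1   1.4 ] 0.016721908285256864
[[248.88393939 245.20775619]
 [249.03184963 209.87758713]
 [249.12743454 187.07672259]]
169 134
```

View pics/w5.png

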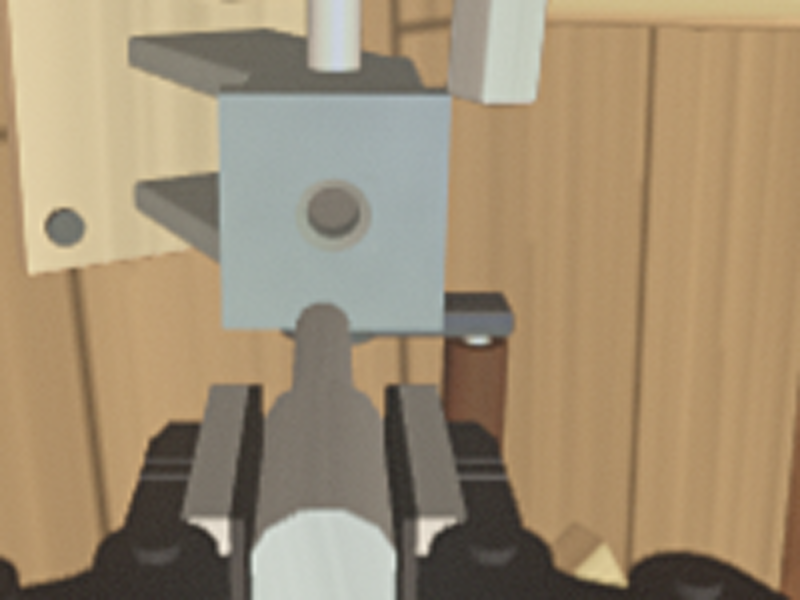

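The pin tip is at crop (322,305) and the hole mouth at (334,213). I'll measure both in the tool frame from this one view.

```bash
python3 - <<'E'
from h import *;import pickle
p,z,c,s=pickle.load(open("w5.pkl","rb"));r=rot(s).inv()
P=cloud(z,c);L=r.apply(P.reshape(-1,3)-s["tcp_pos"]).reshape(P.shape)
g=lambda a:(int(round(134+a[1]/4)),int(round(169+a[0]/4)))
for cr in [(322,310),(322,318),(322,330),(322,345),(322,360),(322,400),(322,450),(322,490),(322,530),(322,570)]: print(cr,(L[g(cr)]*1e3).round(1))
Q=L[134+30:134+78,169+60:169+108].reshape(-1,3);n=np.linalg.svd(Q-np.median(Q,0),full_matrices=0)[2][2];n*=np.sign(n[2]);m=np.median(Q,0);print("plate n",n.round(3),m)
T=c["world_from_camera"];o=r.apply(T[:3,3]-s["tcp_pos"]);d=r.apply(T[:3,:3]@rays(c,[(169+334/4,134+213/4)])[0])
h=o+d*((m-o)@n)/(d@n);print("hole in tool",h*1e3)
w=r.apply(-yg),r.apply([0,0,1]);print(w)
# shank and head lateral extents
for v in(345,365,440,480):
    row=L[g((322,v))[0],169+60:169+105];q=row[(row[:,2]<.07)&(row[:,2]>-.05)&(np.abs(row[:,1])<.02)]
    print(v,(q[:,1].min()*1e3).round(1),(q[:,1].max()*1e3).round(1),(q[:,0].max()*1e3).round(1))
E
```

```text
(322, 310) [ 2.2  0.7 44.9]
(322, 318) [ 2.3  0.7 40.8]
(322, 330) [ 2.5  0.7 36.7]
(322, 345) [ 2.3  0.7 30.2]
(322, 360) [ 2.2  0.7 24.2]
(322, 400) [6.2 0.6 1.1]
(322, 450) [  6.4   0.6 -13.1]
(322, 490) [  6.6   0.6 -23.5]
(322, 530) [  3.2   0.6 -26.5]
(322, 570) [ -1.    0.6 -28.2]Traceback (most recent call last):
  File "<stdin>", line 6, in <module>
    u, s, vh = gufunc(a, signature=signature)
               ~~~~~~^^^^^^^^^^^^^^^^^^^^^^^^
    raise LinAlgError("SVD did not converge")
numpy.linalg.LinAlgError: SVD did not converge
```

```bash
python3 - <<'E'
from h import *;import pickle
p,z,c,s=pickle.load(open("w5.pkl","rb"));r=rot(s).inv()
P=cloud(z,c);L=r.apply(P.reshape(-1,3)-s["tcp_pos"]).reshape(P.shape)
Q=np.r_[L[134+28:134+44,169+60:169+108].reshape(-1,3),L[134+64:134+74,169+60:169+108].reshape(-1,3)];Q=Q[np.isfinite(Q[:,0])];n=np.linalg.svd(Q-np.median(Q,0),full_matrices=0)[2][2];n*=np.sign(n[2]);m=np.median(Q,0);print("plate n",n.round(3),m)
T=c["world_from_camera"];o=r.apply(T[:3,3]-s["tcp_pos"]);d=r.apply(T[:3,:3]@rays(c,[(169+334/4,134+213/4)])[0])
h=o+d*((m-o)@n)/(d@n);print("hole in tool",h*1e3)
T=tool(-30,0,YG);print("rot needed",(rot(s).inv()*T).as_rotvec(degrees=True))
E
```

```text
plate n [-0.003  0.008  1.   ] [0.01299432 0.00268417 0.11147146]
hole in tool [  0.86659967   3.09511708 111.42778612]
rot needed [-0.31636603 -0.09109978  0.06067282]
```

The plate is square to the tool. The pin needs a shift of x +3.6 mm, y +2.5 mm, and the mouth is 57 mm ahead. I'll enter gently.

Emit:
{"op": "drive_tool", "data": {"deltas": [[[255, 0.0036, 0.0025, 0.02, 0, 0, 0], [255, 0.0036, 0.0025, 0.04, 0, 0, 0], [255, 0.0036, 0.0025, 0.05, 0, 0, 0], [255, 0.0036, 0.0025, 0.056, 0, 0, 0], [255, 0.0036, 0.0025, 0.062, 0, 0, 0], [255, 0.0036, 0.0025, 0.066, 0, 0, 0], [255, 0.0036, 0.0025, 0.07, 0, 0, 0], [255, 0.0036, 0.0025, 0.07, 0, 0, 0]]]}}

```text
clock: 16.98
tcp_pos: [0.5357, -0.0111, 0.1743]
orientation: [0.186, 0.701, 0.666, 0.177]
wrist_force: [-0.3, -0.0, -2.6]
finger_gap: 0.0166
grip_force: 49.4
```

```bash
cat > in.py <<'E'
from h import *;import pickle
from workcell import *
s0=pickle.load(open("w5.pkl","rb"))[3];s=get_state();r=rot(s0).inv()
print((r.apply(s["tcp_pos"]-s0["tcp_pos"])*1e3).round(1),"F tool",r.apply(s["wrist_force"]).round(1),"M",r.apply(s["ft_torque"]).round(2),s["finger_gap"],s["clock"])
E
python3 in.py
```

```text
[ 3.   3.7 69.4] F tool [-0.1 -1.6  2.1] M [ 0.8  -0.05  0.01] 0.0165629570933376 16.975
```

Emit:
{"op": "drive_tool", "data": {"deltas": [[[255, 0, 0, 0.004, 0, 0, 0], [255, 0, 0, 0.008, 0, 0, 0], [255, 0, 0, 0.01, 0, 0, 0]]]}}

```text
clock: 17.35
tcp_pos: [0.5408, -0.0113, 0.1656]
orientation: [0.186, 0.701, 0.666, 0.177]
wrist_force: [-2.4, -0.2, -0.8]
finger_gap: 0.0165
grip_force: 49.4
```

```bash
python3 in.py
```

```text
[ 3.   3.8 79.5] F tool [-0.3 -2.5 -0.5] M [0.96 0.05 0.05] 0.016471915666862753 17.35
```

It is past 16 mm with almost no force, so the cross hole is aligned. I'll continue.

Emit:
{"op": "drive_tool", "data": {"deltas": [[[255, 0, 0, 0.005, 0, 0, 0], [255, 0, 0, 0.01, 0, 0, 0], [255, 0, 0, 0.015, 0, 0, 0], [255, 0, 0, 0.018, 0, 0, 0], [255, 0, 0, 0.02, 0, 0, 0], [255, 0, 0, 0.02, 0, 0, 0]]]}}

```text
clock: 18.1
tcp_pos: [0.5506, -0.0117, 0.1482]
orientation: [0.186, 0.7, 0.666, 0.177]
wrist_force: [-1.2, 0.6, -3.7]
finger_gap: 0.0162
grip_force: 49.4
```

```bash
python3 in.py
```

```text
[ 3.1  3.7 99.5] F tool [ 0.6 -2.9  2.6] M [ 1.14 -0.02 -0.  ] 0.016170212129168686 18.1
```

Emit:
{"op": "drive_tool", "data": {"deltas": [[[255, 0, 0, 0.002, 0, 0, 0], [255, 0, 0, 0.004, 0, 0, 0], [255, 0, 0, 0.005, 0, 0, 0], [255, 0, 0, 0.005, 0, 0, 0]]]}}

```text
clock: 18.6
tcp_pos: [0.5526, -0.0118, 0.1448]
orientation: [0.186, 0.7, 0.666, 0.177]
wrist_force: [-13.6, 0.9, 10.2]
finger_gap: 0.0165
grip_force: 51.4
```

```bash
python3 in.py
```

```text
[  3.1   3.8 103.4] F tool [  0.2  -6.8 -15.6] M [ 1.99 -0.06  0.02] 0.016540889469827545 18.6
```

It is seated: 103.4 mm travelled against 103 expected, with a 16 N rise in axial force. I'll let go and withdraw along the axis.

Emit:
{"op": "drive_tool", "data": {"deltas": [[[255, 0, 0, -0.001, 0, 0, 0], [120, 0, 0, -0.001, 0, 0, 0], [120, 0, 0, -0.001, 0, 0, 0], [120, 0, 0, -0.001, 0, 0, 0], [120, 0, 0, -0.03, 0, 0, 0], [120, 0, 0, -0.07, 0, 0, 0], [120, 0, 0, -0.11, 0, 0, 0], [120, 0, 0, -0.11, 0, 0, 0], [120, 0, 0, -0.11, 0, 0, 0]]]}}

```text
clock: 19.73
tcp_pos: [0.4989, -0.0092, 0.2396]
orientation: [0.187, 0.7, 0.666, 0.177]
wrist_force: [0.1, 0.8, -0.5]
finger_gap: 0.0449
grip_force: 0.0
```

```bash
python3 - <<'E'
from h import *;import pickle
from workcell import *
s=get_state();c=calibration("wrist");p,z=read_camera("wrist")
s0=pickle.load(open("w5.pkl","rb"))[3];r=rot(s0).inv();P=cloud(z,c);L=r.apply(P.reshape(-1,3)-s0["tcp_pos"]).reshape(P.shape)
m=(np.abs(L[:,:,0]-.001)<.006)&(np.abs(L[:,:,1]-.003)<.006)&(L[:,:,2]>.05);print("head top z",np.percentile(L[m][:,2],[1,5,20,50]),"expect",.1114-.036)
u,v=proj(c,[C-.04*xg+.07*zg])[0].astype(int);u0=max(0,min(u-100,312));v0=max(0,min(v-75,234))
cv2.imwrite("pics/w6.png",cv2.resize(p[v0:v0+150,u0:u0+200,::-1],(800,600),interpolation=cv2.INTER_CUBIC))
E
```

```text
head top z [0.07403861 0.07434505 0.07491157 0.07548446] expect 0.0754
```

View pics/w6.png

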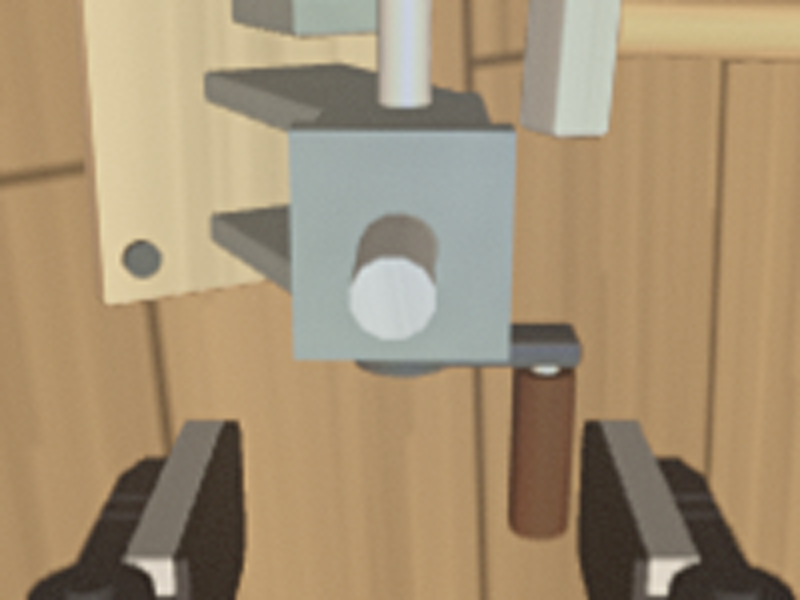

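The pin's head sits flat on the plate, with its top at crop (393,298) and within 1 mm of the expected height. The gripper is clear.

```bash
python3 -c "from workcell import hand_in;print(hand_in())"
```

```text
the job is handed in; nothing more can be done
None
```

The job is done and handed in at about 20 s: I cranked the screw to the hard stop, eased it back about 64° to the first line-up, pushed the smallest pin fully home and let go, with the other things left where they were.

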